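# Turn the topping carousel to the plate

## Robot

A 6-joint arm with a two-finger parallel gripper is mounted at the origin on the work surface. World frame = base frame: x ahead of the robot, y to its left, z up, the work surface at z = 0. Lengths are in m, angles in rad, forces in N, time in s.
With the tool pointing down it reaches from about 0.25 to 0.725 m from the base axis. Payload 4 kg.
Tool frame: the origin (TCP) lies on the centre line of the jaws, within the pads' length; the fingertips stand tip_reach ahead of it and the grasp point (between the pads) lies 5 mm behind it (tip_reach is the distance from the TCP to the fingertips, in m); z points along the fingers, y is the direction in which the jaws open and shut (so a half turn about z gives the same grasp; the last joint's range is limited). The gripper opens to 85 mm and grips with 20 to 120 N. Pads are 22 mm wide; open, the fingers measure 114 mm over their backs; the gripper's body (76 mm by 85 mm) begins 54 mm behind the grasp point. The pads swing forward as they close: fully open they stand 13 mm farther back than shut.
Start: joints at [-1.339, 0.241, 0.005, 1.335, 0, 1.571], TCP at [0.115, -0.487, 0.211] pointing down, gripper open.
Joint ranges: [-2.72, 2.72], [-1.05, 1.87], [-1.09, 1.28], [-1.99, 2.15], [-1.42, 1.44], [-3.14, 3.14]. Speed limits (rad/s): [2.79, 2.79, 3.14, 3.14, 3.14, 3.14].

## Interface

Orientations are given as a unit quaternion [x, y, z, w].
In Python, from workcell import * gives the robot as it stands.
- The arm moves only by the tool arm_command, never from a script. Its arguments are lists of equal length, an entry for each row: "translation": the shift along the tool's x, y, z in cm, a list of three; "turn": the turn about the tool's z in rad; "hand": the closure, from 0 (fully open) to 1 (shut). In form: {"translation": [[x, y, z], ...], "turn": [turn, ...], "hand": [hand, ...]}. A call has 1 to 5 rows; each row is the pose to reach, as a shift and turn from the pose commanded when the call began, along the tool's axes at that moment; what a row does not reach only later rows make up. A row lasts 1/12 s, in which the tool goes at most 41.7 mm and 7.16 degrees, less where a joint would pass 70% of its speed; a pose out of reach is approached as far as the arm can. A call with a gripper value outside its range is refused whole. The fingers move at their own pace and stop on an object; the grip force is fixed at half the most. Time passes only in rows, so rows that repeat a pose let the fingers close. It gives the time, the measured TCP pose, the force and the opening at its end, in the units of the state.
- get_obs(): the state, without advancing time (a new reading comes with each control period).
- camera(name): name is "side" or "top" or "wrist"; returns (picture, depth): 400x640x3 uint8, red, green, blue; 400x640 float32, m along the optical axis (not along the pixel's ray), 0 where there is no reading.
- camera_info(name): a dict with "mtx" (3x3 intrinsics, pixels), "dist_coeffs" ([k1, k2, p1, p2, k3] as OpenCV has them; the pictures are not rectified), "world_to_cam" (4x4, takes a point from world to camera coordinates). Camera axes: x right, y down, z forward; pixel columns grow to the right and rows downward; lengths in m; the calibration is good to about 2 mm. A picture is of the moment at which its call begins: read the wrist's pose just before it. camera_info takes no time and is no camera call; for the wrist camera it gives the pose at the moment of the call.
- job_done(): hands the job in, once; it reports no verdict.
Trained networks look in the newest picture that a camera, given by its name, has taken for a name from the list of things; names that differ only in an ending like _2 or _b are one class to them, and where a whole thing is asked for, a point or a joint stands for the part that bears it (a point fixed in the world has none). Each returns a list of dicts, best first, with "conf" (0 to 1); they miss things now and then, are a little off and sometimes report something else, mostly with a low value. They report only what shows in the picture. A call takes as long as a camera call. They do not tell look-alikes from the thing itself.
- search_frame(camera, name): "location" ([row, column] in pixels, amid what is visible of it).
- spot_point(camera, name): "location" ([row, column] in pixels: a listed point, or the origin of a listed thing).
The state is a dict: "clock": time; "joint_pos": joint angles; "joint_vel": joint speeds; "tau": joint torques, N m; "eef_pos": TCP position; "tool_rot": TCP orientation; "ft_force": force on the tool from outside, world axes, zero at the start; "ft_torque": the same for the moment, N m; "grip_width": finger opening in m.
Only numpy, scipy, OpenCV 4.12 (cv2) and the standard library are available. Lean on these libraries where they do the work, as an engineer would, in place of code of your own. Each camera call takes 0.05 s, during which the arm holds its last target. There are 200 camera calls.

## Task

On the cookie-decorating table, turn the three-armed topping carousel until its arm with the biggest pot points straight at the middle of the round plate of cookies beside it, and leave it standing there. Push gently and steadily with a fingertip against the side of one of the arms; do not grip an arm, flick the carousel, or put fingers on the pots. Leave the lidded jar and the white bottle where they stand.

Things in the scene. Friction and masses are not known exactly. Their poses are not given: they have to be found in the camera images.
- carousel (a joint): Turning angle of the carousel hub about its vertical axis, rad, growing counter-clockwise seen from above. It turns freely either way (several turns), has a steady friction of about 0.12 N m plus damping of 0.15 N m per rad/s (2 to 4 N at mid-arm), no spring and no detents, and stays where it is left. Only changes matter: its zero is tied to the stand, which is set down at different yaws.
- spoke_big: The arm that carries the biggest pot: a level plain steel bar 14 mm wide and 10 mm high, its centre line 100 mm above the table, free from 26 mm (hub) to 110 mm (pot) from the axis, with nothing beneath it but the foot disc (75 mm radius, at most 22 mm high) and post (13 mm radius). Origin on the carousel's turning axis at mid-height of the bar; x runs outward along the bar, z up. The hub is 26 mm in radius with a small knob that rises 27 mm above the bar's centre line.
- spoke_small1: Small-pot arm: same bar as spoke_big (14 mm wide, 10 mm high), free from 26 to 127 mm from the axis, fixed on the same hub at 120 degrees counter-clockwise from spoke_big as seen from above. Origin on the turning axis at mid-height of the bar; x runs outward along the bar, z up.
- spoke_small2: Small-pot arm: same bar as spoke_big (14 mm wide, 10 mm high), free from 26 to 127 mm from the axis, fixed on the same hub at 120 degrees clockwise from spoke_big as seen from above. Origin on the turning axis at mid-height of the bar; x runs outward along the bar, z up.
- pot_big: Biggest topping pot: open aluminium pot 72 mm across, 60 mm deep, set in the end of spoke_big with its centre 150 mm from the turning axis; its rim is 112 mm above the table. Origin at the centre of its underside. Not to be touched.
- pot_small1: Small topping pot: 44 mm across, 36 mm deep, centre 150 mm from the axis in the end of spoke_small1, rim 112 mm above the table. Origin at the centre of its underside. Not to be touched.
- pot_small2: Small topping pot like pot_small1, in the end of spoke_small2. Origin at the centre of its underside. Not to be touched.
- plate: The only round plate beside the carousel: white, 170 mm across, 14 mm high, with three round cookies; it stays put. Origin at the centre of its underside, about 220 to 255 mm from the carousel's axis (the pots pass 40 mm above its inner edge). It stands to the left, to the right or beyond the carousel; a square metal tray (130 mm) and a wooden board (150 x 110 mm), also with cookies, take the other two places.
- jar: Loose bystander: lidded glass jar 60 mm across, 100 mm high, upright. Origin at the centre of its underside.
- bottle: Loose bystander: white squeeze bottle 54 mm across, 150 mm high, upright. Origin at the centre of its underside.
There are look-alikes about, which are no part of the job. Leave any red look-alike of the plate alone.

How it is judged:
By the outcome, as a careful person would: the job done as asked, in the order asked, and still so for the second after the job is handed in, with the robot touching nothing.
It also fails if it takes over 51 s, if anything falls off the work surface, if the arm or the gripper's body presses on something with over 40 N, if the wrist force passes 120 N, or if a joint passes its speed limit or range.

## Working session

There is one attempt and no reset: what is moved stays moved. The work goes in short steps, Python scripts to look and compute and a tool call to move; the robot and the scene stay as the last step left them, time stands still between calls to the robot, and variables do not carry over. Pictures are saved under pics/ and viewed, about 8 in all and at most 12, crops included, and the job is handed in when it is done.

Besides the shell and the picture viewer there is one more tool, called after "Call:" by a JSON object that holds its "method" and its "body". arm_command: Moves the arm, as the interface text tells. Its arguments: {"type":"object","properties":{"translation":{"type":"array","items":{"type":"array","items":{"type":"number"}}},"turn":{"type":"array","items":{"type":"number"}},"hand":{"type":"array","items":{"type":"number"}}},"required":["translation","turn","hand"]}

```bash
mkdir -p pics
cat > h.py <<'E'
from workcell import *
import numpy as np, cv2
def ray(info,rc):
    K=np.array(info["mtx"]);d=np.array(info["dist_coeffs"]);T=np.array(info["world_to_cam"])
    p=cv2.undistortPoints(np.array([[[rc[1],rc[0]]]],float),K,d)[0,0]
    R=T[:3,:3];o=-R.T@T[:3,3];return o,R.T@np.array([p[0],p[1],1.])
def at_z(info,rc,z):
    o,d=ray(info,rc);return o+d*(z-o[2])/d[2]
def at_depth(info,rc,dep):
    o,d=ray(info,rc);r,c=map(int,rc);w=dep[r-1:r+2,c-1:c+2];w=w[w>0];return o+d*np.median(w) if len(w) else None
def proj(info,P):
    T=np.array(info["world_to_cam"]);r,_=cv2.Rodrigues(T[:3,:3])
    p=cv2.projectPoints(np.array([P],float),r,T[:3,3],np.array(info["mtx"]),np.array(info["dist_coeffs"]))[0][0,0];return p[::-1]
E
python3 - <<'E'
from h import *
o=get_obs();print({k:np.round(o[k],3) for k in ("clock","eef_pos","tool_rot","grip_width")}, [k for k in o])
for c in ("top","side"):
    im,dep=camera(c);info=camera_info(c);cv2.imwrite(f"pics/{c}0.png",im[:,:,::-1])
    for n in ("carousel","pot_big","pot_small1","pot_small2","spoke_big","plate","jar","bottle"):
        for s in spot_point(c,n)[:4]:
            rc=s["location"];print(c,n,round(s["conf"],2),np.round(rc),np.round(at_depth(info,rc,dep),3))
E
```

```text
{'clock': np.float64(0.0), 'eef_pos': array([ 0.115, -0.486,  0.21 ]), 'tool_rot': array([ 0.993,  0.116, -0.   , -0.001]), 'grip_width': np.float64(0.085)} ['clock', 'joint_pos', 'joint_vel', 'tau', 'eef_pos', 'tool_rot', 'ft_force', 'ft_torque', 'grip_width']Traceback (most recent call last):
  File "<stdin>", line 6, in <module>
ValueError: it knows: bottle, jar, plate, pot_big, pot_small, spoke_big, spoke_small
```

View pics/top0.png

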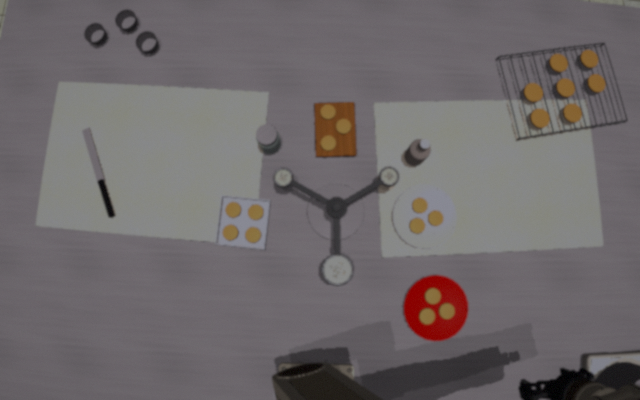

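The top view shows the carousel hub at (row 208, col 336) and the big pot at (269,337), pointing at the robot. The white plate is at (216,424) to the right, and the tray is at the left. The board is beyond the carousel, and the red look-alike plate is at (307,436). The bottle is probably at (151,418) and the jar at (138,267).

Run:
```python
from h import *
for c in ("top","side"):
    im,dep=camera(c);info=camera_info(c);cv2.imwrite(f"pics/{c}1.png",im[:,:,::-1])
    print(c,np.round(ray(info,(200,320))[0],3))
    for n,z in (("pot_big",.052),("pot_small",.076),("spoke_big",.1),("plate",0),("jar",0),("bottle",0)):
        for s in spot_point(c,n)[:3]:
            rc=s["location"];p=at_depth(info,rc,dep);print(c,n,round(s["conf"],2),np.round(rc),"depth",None if p is None else np.round(p,3),"z-plane",np.round(at_z(info,rc,z),3))
    # white plate by mask
    if c=="top":
        crop=cv2.resize(im[100:340,200:500],None,fx=2.6,fy=2.4,interpolation=cv2.INTER_CUBIC);cv2.imwrite("pics/topcrop.png",np.clip(crop[:,:,::-1]*1.5,0,255).astype(np.uint8))
```

```text
top [ 0.357 -0.011  1.27 ]
top pot_big 0.6 [270. 336.] depth [ 0.337 -0.043  0.107] z-plane [ 0.336 -0.045  0.052]
top pot_big 0.4 [206. 333.] depth [ 0.488 -0.034  0.122] z-plane [ 0.496 -0.035  0.052]
top pot_small 0.53 [181. 388.] depth [ 0.554 -0.166  0.104] z-plane [ 0.559 -0.17   0.076]
top pot_small 0.48 [178. 283.] depth [0.555 0.089 0.109] z-plane [0.561 0.092 0.076]
top spoke_big 0.62 [204. 338.] depth [ 0.492 -0.043  0.124] z-plane [ 0.495 -0.044  0.1  ]
top plate 0.81 [305. 436.] depth [ 0.248 -0.31   0.003] z-plane [ 0.247 -0.31   0.   ]
top plate 0.65 [213. 426.] depth [ 0.488 -0.281  0.001] z-plane [ 0.488 -0.282  0.   ]
top jar 0.86 [144. 269.] depth [0.641 0.129 0.096] z-plane [0.664 0.14  0.   ]
top bottle 0.8 [158. 414.] depth [ 0.616 -0.234  0.087] z-plane [ 0.636 -0.25   0.   ]
top bottle 0.47 [271. 337.] depth [ 0.334 -0.046  0.107] z-plane [ 0.332 -0.049  0.   ]
side [ 0.472 -1.043  0.659]
side pot_big 0.65 [217. 259.] depth [ 0.348 -0.081  0.081] z-plane [ 0.342 -0.032  0.052]
side pot_small 0.66 [237. 339.] depth [ 0.566 -0.188  0.084] z-plane [ 0.567 -0.176  0.076]
side pot_small 0.48 [192. 328.] depth [0.553 0.074 0.078] z-plane [0.553 0.079 0.076]
side spoke_big 0.64 [206. 310.] depth [ 0.492 -0.064  0.109] z-plane [ 0.492 -0.049  0.1  ]
side spoke_big 0.45 [201. 361.] depth [0.667 0.109 0.025] z-plane [ 0.644 -0.027  0.1  ]
side plate 0.97 [296. 210.] depth [ 0.251 -0.325  0.014] z-plane [ 0.247 -0.31   0.   ]
side plate 0.73 [236. 336.] depth [ 0.559 -0.184  0.084] z-plane [ 0.572 -0.06   0.   ]
side plate 0.62 [282. 307.] depth [ 0.48  -0.274  0.007] z-plane [ 0.48  -0.266  0.   ]
side jar 0.94 [200. 356.] depth [0.651 0.113 0.027] z-plane [0.658 0.161 0.   ]
side bottle 0.63 [279. 373.] depth [ 0.646 -0.274  0.012] z-plane [ 0.649 -0.26   0.   ]
```

View pics/side1.png

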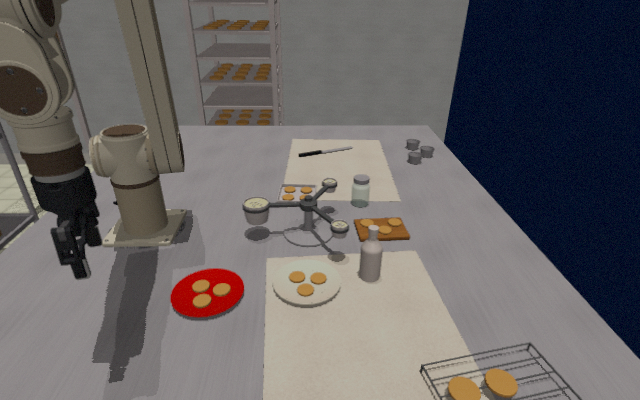

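View pics/topcrop.png

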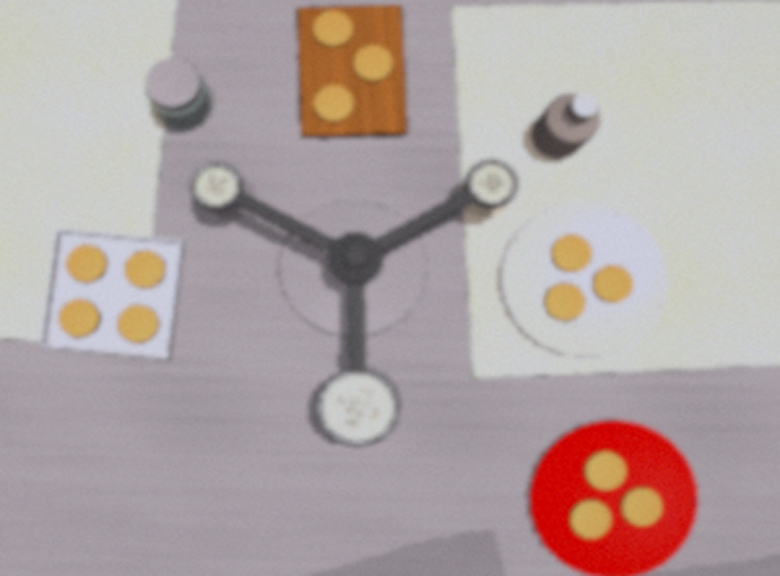

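Candidates for the plate are the white one at (216,424) and the red one at (307,436). The white one beside the hub fits, and the crop confirms it. Next I fit the geometry precisely.

```bash
cat > fit.py <<'E'
from h import *
def pots(im,info,C0=(0.484,-0.042),z=0.112):
    """axis + big angle by fitting the 3 pot discs, given rough predicted pixels (bright fill blobs)"""
    pass
def plate(im,info):
    # rectify to plane z=.013, 1mm/px around the rough plate, Hough-circle on edges
    X,Y=np.meshgrid(np.arange(300),np.arange(300))
    T=np.array(info["world_to_cam"]);r,_=cv2.Rodrigues(T[:3,:3])
    P=np.stack([.63-Y*.001,-.13-X*.001,np.full(X.shape,.013)],-1).reshape(-1,3)
    uv=cv2.projectPoints(P,r,T[:3,3],np.array(info["mtx"]),np.array(info["dist_coeffs"]))[0].reshape(300,300,2).astype(np.float32)
    return cv2.remap(im,uv[...,0],uv[...,1],cv2.INTER_LINEAR)
E
python3 - <<'E'
from fit import *
import workcell
print([x for x in dir(workcell) if not x.startswith("__")], getattr(workcell,"tip_reach",None))
im=cv2.imread("pics/top1.png");info=camera_info("top")
pts=[at_z(info,(100+r/2.4,200+c/2.6),.112)[:2] for c,r in ((357,408),(492,183),(217,185))]
C=np.mean(pts,0);print("pots",np.round(pts,3),"axis",np.round(C,4))
for i,p in enumerate(pts): d=p-C;print(np.round(np.hypot(*d),4),round(np.degrees(np.arctan2(d[1],d[0]))-120*i,1))
print("knob",at_z(info,(100+258/2.4,200+354/2.6),.12))
g=cv2.cvtColor(plate(im,info),cv2.COLOR_BGR2GRAY);g=cv2.createCLAHE(4).apply(g)
cs=cv2.HoughCircles(g,cv2.HOUGH_GRADIENT,1.,30,param1=80,param2=12,minRadius=80,maxRadius=90)
if cs is not None:
  for x,y,r in cs[0][:3]: print("plate hough",.63-y*.001,-.13-x*.001,r)
print("plate eye",at_z(info,(100+281/2.4,200+583/2.6),.01))
o=get_obs();print(np.round(o["ft_force"],2),o["clock"])
E
```

```text
['Unreachable', 'camera', 'camera_info', 'get_obs', 'job_done', 'search_frame', 'spot_point', 'tip_reach'] 0.014
pots [[ 0.336 -0.047]
 [ 0.565 -0.168]
 [ 0.556  0.089]] axis [ 0.4858 -0.0419]
0.1495 -178.2
0.1488 -178.0
0.1485 -178.3
knob [ 0.48434235 -0.0403548   0.12      ]
plate hough 0.4785 -0.2715 86.0
plate eye [ 0.47670708 -0.27501111  0.01      ]
[-0.03 -0.15  0.7 ] 0.75
```

Call:
{"method": "arm_command", "body": {"translation": [[0,0,0],[0,-1,0],[1,-4,0],[3,-7.5,0],[5,-11,0]], "turn": [0,0,0,0,0], "hand": [1,1,1,1,1]}}

```text
clock: 1.17
eef_pos: [0.1381, -0.367, 0.2104]
tool_rot: [0.993, 0.115, 0.0, -0.0]
ft_force: [1.3, 0.2, -0.1]
grip_width: 0.0258
```

Call:
{"method": "arm_command", "body": {"translation": [[3,-2.5,0],[6,-5,0],[9,-7.6,0],[12,-10.1,0],[15,-12.7,0]], "turn": [0,0,0,0,0], "hand": [1,1,1,1,1]}}

```text
clock: 1.58
eef_pos: [0.2558, -0.2086, 0.2112]
tool_rot: [0.993, 0.115, 0.001, 0.001]
ft_force: [0.8, -0.1, 0.1]
grip_width: -0.0002
```

Call:
{"method": "arm_command", "body": {"translation": [[3,-2.5,0],[6,-5,0],[9,-7.6,0],[12,-10.1,0],[15,-12.7,0]], "turn": [0,0,0,0,0], "hand": [1,1,1,1,1]}}

```text
clock: 2.0
eef_pos: [0.3728, -0.0501, 0.2112]
tool_rot: [0.993, 0.116, 0.001, 0.0]
ft_force: [1.0, -0.3, -0.9]
grip_width: 0.0001
```

Call:
{"method": "arm_command", "body": {"translation": [[2.5,-2,0],[5,-4,0],[5.7,-4.8,0],[5.7,-4.8,0],[5.7,-4.8,0]], "turn": [0,0,0,0,0], "hand": [1,1,1,1,1]}}

```text
clock: 2.42
eef_pos: [0.4159, 0.0079, 0.2106]
tool_rot: [0.993, 0.116, -0.001, 0.0]
ft_force: [-0.4, 0.7, 0.2]
grip_width: 0.0002
```

Run:
```python
from h import *
o=get_obs();print(np.round(o["joint_pos"],3),np.round(o["eef_pos"],4),o["clock"],np.round(o["ft_force"],2))
im,d=camera("wrist");i=camera_info("wrist");cv2.imwrite("pics/wrist1.png",im[:,:,::-1])
print(proj(i,[.486,-.042,.127]),proj(i,[.416,-.042,.105]))
```

```text
[ 1.900e-02  7.500e-02 -1.950e-01  1.302e+00 -1.000e-03  2.928e+00] [0.4159 0.0079 0.2106] 2.4167 [-0.4   0.71  0.18]
[139.70275218 401.80398618] [209.33084517 373.46495205]
```

View pics/wrist1.png

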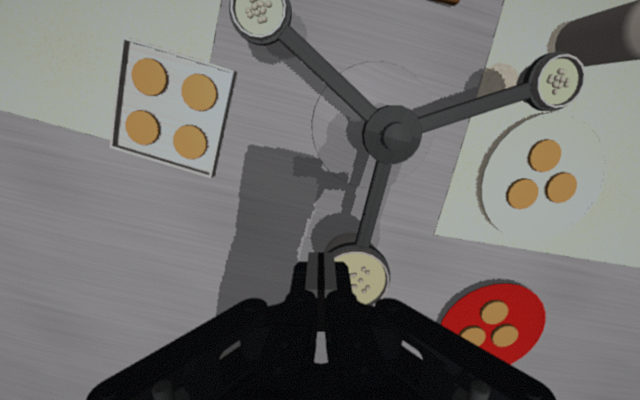

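The wrist view shows the hub at (132,391), the big-pot bar running down to the pot at (278,360), and the white plate at (175,545). The shut fingers are left of the bar with free space below, so I descend beside it.

Call:
{"method": "arm_command", "body": {"translation": [[0,0,2.5],[0,0,5],[0,0,7.5],[0,0,9.5],[0,0,10.7]], "turn": [0,0,0,0,0], "hand": [1,1,1,1,1]}}

```text
clock: 2.88
eef_pos: [0.4139, 0.0062, 0.1019]
tool_rot: [0.993, 0.114, -0.002, 0.0]
ft_force: [0.6, -0.1, 0.4]
grip_width: 0.0002
```

```bash
cat > plan.py <<'E'
# rows for next call: arm angle range a0->a1 (deg, big arm), in tool axes (cm, rad)
from h import *
def plan(a0,a1,C=(.486,-.042),r=.07,n=5,off=.0225,yaw_end=90.,A0=182.,A1=268.):
    o=get_obs();q=np.array(o["tool_rot"]);yaw=2*np.arctan2(q[1],q[0]);p=np.array(o["eef_pos"])[:2]
    for a in np.linspace(a0,a1,n+1)[1:]:
        t=np.radians(a);u=np.array([np.cos(t),np.sin(t)]);nn=np.array([-u[1],u[0]])
        d=np.array(C)+r*u-off*nn-p
        Y=np.radians(13.3+(yaw_end-13.3)*(a-A0)/(A1-A0))
        tx=np.array([np.cos(yaw),np.sin(yaw)]);ty=np.array([np.sin(yaw),-np.cos(yaw)])
        print("[%.2f, %.2f, 0] turn %.3f"%(100*d@tx,100*d@ty,-(Y-yaw)))
    print("pose",np.round(p,4),round(o["eef_pos"][2],4),"yaw",round(np.degrees(yaw),1),"f",np.round(o["ft_force"],1))
E
python3 - <<'E'
from plan import *
from fit import *
plan(172,182)
i=camera_info("wrist")
import cv2
im=cv2.imread("pics/wrist1.png")
# wrist pose at picture time: same orientation, 0.107 higher
T=np.array(i["world_to_cam"]).copy();R=T[:3,:3];c=-R.T@T[:3,3];c[2]+=.2106-get_obs()["eef_pos"][2];T[:3,3]=-R@c
j=dict(i);j["world_to_cam"]=T
print("knob",at_z(j,(131,393),.127))
cv2.imwrite("pics/rect.png",cv2.resize(plate(im,j),None,fx=2,fy=2))
for n,rc in(("big",(278,360)),("s1",(81,556)),("s2",(8,260))):print(n,at_z(j,rc,.112))
g=cv2.cvtColor(plate(im,j),cv2.COLOR_BGR2GRAY);g=cv2.createCLAHE(4).apply(g)
cs=cv2.HoughCircles(g,cv2.HOUGH_GRADIENT,1.,30,param1=80,param2=12,minRadius=82,maxRadius=88)
if cs is not None:
  for x,y,r in cs[0][:3]: print("plate hough",.63-y*.001,-.13-x*.001,r)
E
```

```text
[0.05, 1.92, 0] turn 0.121
[-0.10, 2.12, 0] turn 0.090
[-0.24, 2.34, 0] turn 0.059
[-0.37, 2.55, 0] turn 0.028
[-0.50, 2.78, 0] turn -0.003
pose [0.4139 0.0062] 0.1019 yaw 13.1 f [ 0.6 -0.1  0.4]
knob [ 0.48897924 -0.03407125  0.127     ]
big [ 0.34158323 -0.04880601  0.112     ]
s1 [ 0.56256337 -0.16228841  0.112     ]
s2 [0.55576851 0.09027086 0.112     ]
plate hough 0.4755 -0.2715 82.9
```

View pics/rect.png

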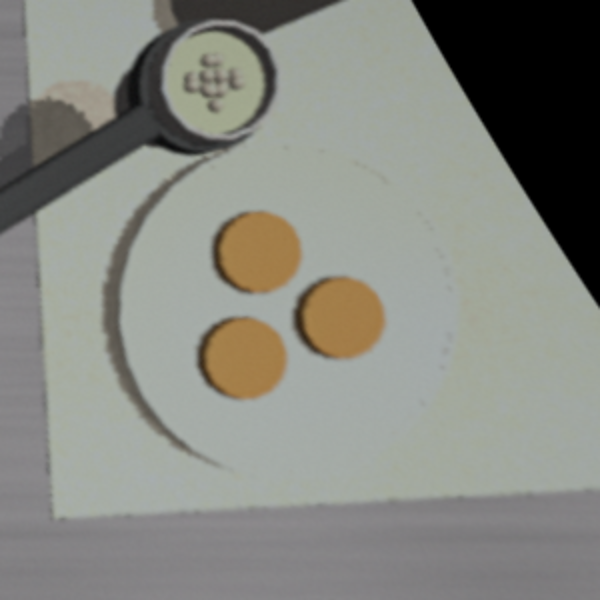

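Call:
{"method": "arm_command", "body": {"translation": [[0,1,0],[-0.2,1.6,0],[-0.3,2,0],[-0.4,2.2,0],[-0.5,2.4,0]], "turn": [0,0,0,0,0], "hand": [1,1,1,1,1]}}

```text
clock: 3.3
eef_pos: [0.4178, -0.0175, 0.1049]
tool_rot: [0.993, 0.115, 0.001, 0.0]
ft_force: [-0.0, 0.3, 0.2]
grip_width: 0.0001
```

Call:
{"method": "arm_command", "body": {"translation": [[-0.06,0.19,0],[-0.12,0.38,0],[-0.18,0.57,0],[-0.24,0.76,0],[-0.3,0.95,0]], "turn": [0,0,0,0,0], "hand": [1,1,1,1,1]}}

```text
clock: 3.72
eef_pos: [0.4163, -0.0266, 0.1038]
tool_rot: [0.993, 0.116, 0.0, 0.0]
ft_force: [-0.0, -0.0, -0.6]
grip_width: 0.0001
```

Call:
{"method": "arm_command", "body": {"translation": [[-0.06,0.19,0],[-0.12,0.38,0],[-0.18,0.57,0],[-0.24,0.76,0],[-0.3,0.95,0]], "turn": [0,0,0,0,0], "hand": [1,1,1,1,1]}}

```text
clock: 4.13
eef_pos: [0.4155, -0.0367, 0.1038]
tool_rot: [0.993, 0.116, -0.0, -0.0]
ft_force: [0.1, -0.1, 0.2]
grip_width: 0.0001
```

Run:
```python
from h import *
o=get_obs();print(np.round(o["joint_pos"],3),np.round(o["eef_pos"],4),o["clock"],np.round(o["ft_force"],2))
im,d=camera("wrist");i=camera_info("wrist");cv2.imwrite("pics/wrist2.png",im[:,:,::-1])
```

```text
[-0.088  0.162 -0.39   1.019  0.     2.822] [ 0.4155 -0.0367  0.1038] 4.1333 [ 0.05 -0.15  0.16]
```

View pics/wrist2.png

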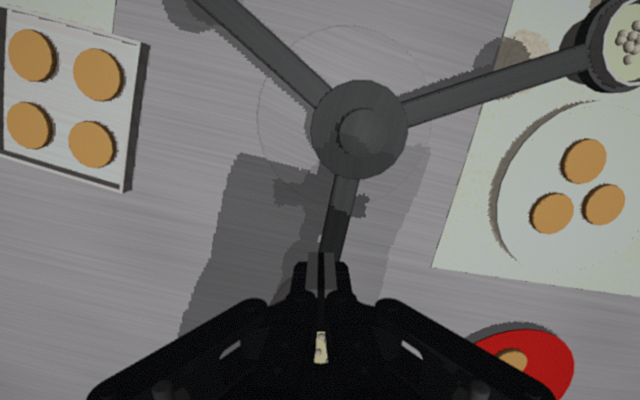

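Run:
```python
from h import *
i=camera_info("wrist");p=get_obs()["eef_pos"]
for z in(.09,.1038): print("tip",z,proj(i,[p[0],p[1],z]))
C=np.array([.486,-.041])
for a in(182,186,190):
  for r in(.03,.05,.07):
    t=np.radians(a);P=C+r*np.array([np.cos(t),np.sin(t)]);print(a,r,proj(i,[*P,.105]))
print("knob",proj(i,[*C,.127]))
im,d=camera("wrist");
for rc in((200,343),(230,337),(270,312),(270,330),(140,370),(258,313)):print(rc,at_depth(i,rc,d))
cv2.imwrite("pics/w3.png",cv2.resize(im[120:360,220:460,::-1],None,fx=2.5,fy=2.5,interpolation=cv2.INTER_CUBIC))
s,d=camera("side");cv2.imwrite("pics/s3.png",cv2.resize(s[150:300,200:400,::-1],None,fx=4,fy=4,interpolation=cv2.INTER_CUBIC))
```

```text
tip 0.09 [239.33264653 324.80391541]
tip 0.1038 [248.7978288  325.10538505]
182 0.03 [188.66847372 350.43927424]
182 0.05 [220.99052907 342.80378617]
182 0.07 [251.03375823 335.67555171]
186 0.03 [189.23840785 354.06150918]
186 0.05 [221.86679508 348.63254509]
186 0.07 [252.16793942 343.55387414]
190 0.03 [189.56077653 357.71955477]
190 0.05 [222.35804036 354.51225618]
190 0.07 [252.79844381 351.49281212]
knob [139.77785151 369.30524632]
(200, 343) [ 0.44883993 -0.03947036  0.10602188]
(230, 337) [ 0.42980922 -0.04078102  0.10528693]
(270, 312) [ 0.42433785 -0.02798745  0.14700847]
(270, 330) [ 0.42622863 -0.03609943  0.14700526]
(140, 370) [ 0.48592493 -0.0415039   0.12612392]
(258, 313) [ 0.4243703  -0.02816699  0.1353922 ]
```

View pics/s3.png

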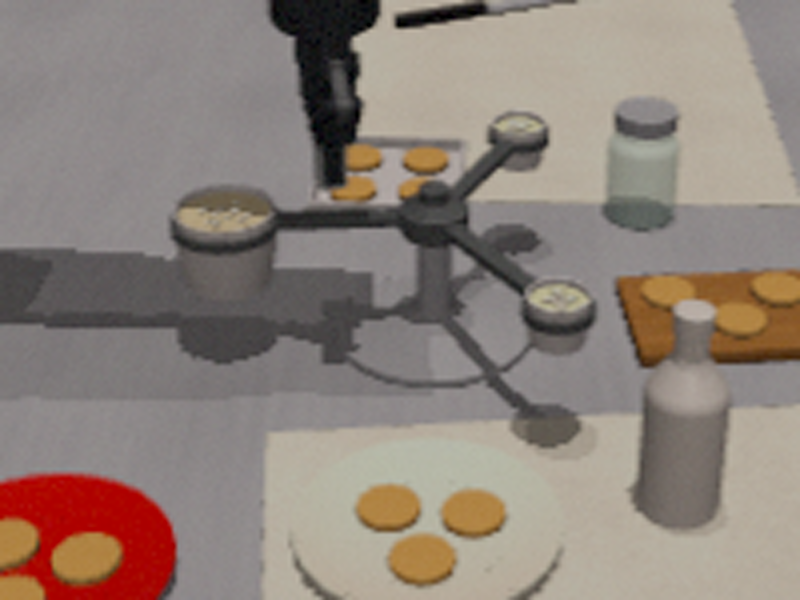

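Run:
```python
from h import *
i=camera_info("side");
for rc in((196,283),(196.5,285)):
  o,d=ray(i,rc);print("side tip",o+d*(-.0367-o[1])/d[1], o+d*(-.0-o[1])/d[1])
im,dep=camera("side")
for rc in((192,283),(194,283),(196,283),(198,283),(190,282)):print(rc,at_depth(i,rc,dep))
j=camera_info("wrist");im,dep=camera("wrist")
for r in(246,249,251,253,255,262): print(r,[np.round(at_depth(j,(r,c),dep),3) for c in(314,326)])
print(get_obs()["eef_pos"],get_obs()["grip_width"])
```

```text
side tip [ 0.41567924 -0.0367      0.12535826] [0.41362761 0.         0.10588109]
side tip [ 0.42135246 -0.0367      0.12367272] [0.41950776 0.         0.10413407]
(192, 283) [ 0.41682105 -0.04954672  0.1449425 ]
(194, 283) [ 0.41653295 -0.04816759  0.13785412]
(196, 283) [ 0.41601116 -0.04263737  0.12850929]
(198, 283) [0.40441668 0.16014375 0.01309497]
(190, 282) [ 0.41428935 -0.05055282  0.15181296]
246 [array([ 0.366, -0.039,  0.   ]), array([ 0.418, -0.036,  0.106])]
249 [array([ 0.363, -0.039, -0.   ]), array([ 0.416, -0.037,  0.105])]
251 [array([ 0.361, -0.04 ,  0.   ]), array([ 0.415, -0.037,  0.106])]
253 [array([ 0.425, -0.028,  0.13 ]), array([ 0.426, -0.034,  0.13 ])]
255 [array([ 0.424, -0.028,  0.132]), array([ 0.426, -0.034,  0.132])]
262 [array([ 0.425, -0.028,  0.139]), array([ 0.426, -0.034,  0.14 ])]
[ 0.41549266 -0.03652252  0.1038074 ] 6.350679037939022e-05
```

View pics/w3.png

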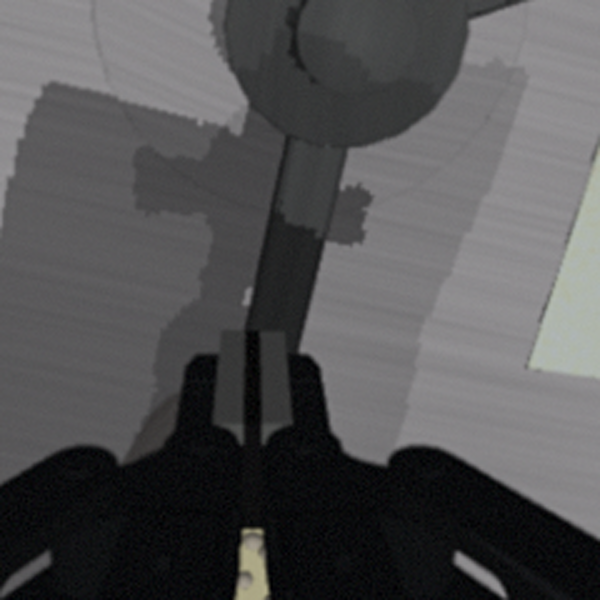

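Both views put the shut fingertips at z≈0.127, not 0.090, so they are still above the bar. That explains the zero force and the carousel not moving. I back off sideways and go 4 cm lower.

Call:
{"method": "arm_command", "body": {"translation": [[0,-1.5,0],[0,-3,0],[0,-3.2,0],[0,-3.2,0.6],[0,-3.2,1.2]], "turn": [0,0,0,0,0], "hand": [1,1,1,1,1]}}

```text
clock: 4.8
eef_pos: [0.4087, -0.0055, 0.0917]
tool_rot: [0.993, 0.116, 0.001, 0.0]
ft_force: [-0.4, 0.1, -0.1]
grip_width: 0.0
```

Call:
{"method": "arm_command", "body": {"translation": [[0,0,0.7],[0,0,1.4],[0,0,2.1],[0,0,2.9],[0,0,2.9]], "turn": [0,0,0,0,0], "hand": [1,1,1,1,1]}}

```text
clock: 5.22
eef_pos: [0.4067, -0.0056, 0.0609]
tool_rot: [0.993, 0.115, -0.002, -0.0]
ft_force: [0.1, -0.5, -0.1]
grip_width: -0.0004
```

Run:
```python
from h import *
o=get_obs();print(np.round(o["eef_pos"],4),o["clock"],np.round(o["ft_force"],2))
j=camera_info("wrist");im,dep=camera("wrist")
for c in(312,328):
  print([(r,np.round(at_depth(j,(r,c),dep),3).tolist()) for r in(248,253,256,262)])
i=camera_info("side");im,dep=camera("side");p=o["eef_pos"]
c=int(proj(i,[p[0],p[1],.09])[1])
print(c,[(r,np.round(at_depth(i,(r,c),dep),3).tolist()) for r in range(186,212,3)])
```

```text
[ 0.4067 -0.0056  0.0609] 5.2167 [ 0.13 -0.47 -0.11]
[(248, [0.376, -0.003, 0.001]), (253, [0.415, 0.004, 0.087]), (256, [0.415, 0.004, 0.09]), (262, [0.416, 0.004, 0.097])]
[(248, [0.379, -0.016, 0.0]), (253, [0.417, -0.004, 0.087]), (256, [0.417, -0.004, 0.09]), (262, [0.417, -0.004, 0.096])]
280 [(186, [0.41, -0.067, 0.173]), (189, [0.41, -0.062, 0.161]), (192, [0.408, -0.044, 0.142]), (195, [0.406, -0.02, 0.12]), (198, [0.406, -0.018, 0.109]), (201, [0.405, -0.021, 0.1]), (204, [0.407, -0.047, 0.105]), (207, [0.396, 0.112, 0.005]), (210, [0.397, 0.097, 0.002])]
```

Call:
{"method": "arm_command", "body": {"translation": [[0.2,0.4,0],[0.3,0.8,0],[0.3,1.1,0],[0.3,1.3,0],[0.3,1.4,0]], "turn": [0,0,0,0,0], "hand": [1,1,1,1,1]}}

```text
clock: 5.73
eef_pos: [0.4147, -0.0188, 0.063]
tool_rot: [0.993, 0.115, 0.0, 0.0]
ft_force: [0.3, -0.3, -1.0]
grip_width: 0.0001
```

Call:
{"method": "arm_command", "body": {"translation": [[-0.06,0.19,0],[-0.12,0.38,0],[-0.18,0.57,0],[-0.24,0.76,0],[-0.3,0.95,0]], "turn": [0,0,0,0,0], "hand": [1,1,1,1,1]}}

```text
clock: 6.15
eef_pos: [0.414, -0.0281, 0.063]
tool_rot: [0.993, 0.116, 0.0, -0.0]
ft_force: [1.3, 2.0, -0.3]
grip_width: -0.0003
```

Call:
{"method": "arm_command", "body": {"translation": [[-0.06,0.19,0],[-0.12,0.38,0],[-0.18,0.57,0],[-0.24,0.76,0],[-0.3,0.95,0]], "turn": [0,0,0,0,0], "hand": [1,1,1,1,1]}}

```text
clock: 6.57
eef_pos: [0.4128, -0.0383, 0.0628]
tool_rot: [0.993, 0.116, 0.0, -0.0]
ft_force: [1.0, 2.2, 0.3]
grip_width: -0.0001
```

```bash
cat > meas.py <<'E'
from h import *
def pots(cam="top",z=.112):
    """bar+pot points (z .095-.116 by depth) -> big-arm angle by matching the 3-spoke pattern"""
    im,dep=camera(cam);i=camera_info(cam)
    K=np.array(i["mtx"]);T=np.array(i["world_to_cam"])
    v,u=np.mgrid[0:400,0:640];pp=cv2.undistortPoints(np.stack([u,v],-1).reshape(-1,1,2).astype(float),K,np.array(i["dist_coeffs"]))[:,0]
    d=dep.reshape(-1);P=np.c_[pp*d[:,None],d];W=(P-T[:3,3])@T[:3,:3]
    W=W[(d>0)&(W[:,2]>.094)&(W[:,2]<.118)];return W
def angle(cam="top",C=(.486,-.041)):
    W=pots(cam)[:,:2]-C;r=np.hypot(*W.T);W=W[(r>.035)&(r<.19)]
    a=np.arctan2(W[:,1],W[:,0]);r=np.hypot(*W.T)
    def cost(t):
        s=0
        for k,h in((0,.036),(1,.022),(2,.022)):
            th=t+k*2*np.pi/3;x=W@[np.cos(th),np.sin(th)];y=W@[-np.sin(th),np.cos(th)]
            s=s+((abs(y)<.007)&(x>.03)&(x<.12)|(np.hypot(x-.15,y)<h))
        return s.sum()
    ts=np.radians(np.arange(150,300,.25));c=np.array([cost(t) for t in ts],float)
    b=c>=c.max()*.995;return np.degrees(ts[b].mean()),c.max()/len(W)
E
python3 - <<'E'
from meas import *
print(angle());o=get_obs();print(np.round(o["eef_pos"],4),o["tool_rot"],o["clock"],np.round(o["ft_force"],2))
E
```

```text
(np.float64(194.25), np.float64(0.8158396946564885))
[ 0.4126 -0.0388  0.0628] [ 9.93311570e-01  1.15463994e-01 -2.40849479e-04  3.64448827e-04] 6.6167 [1.42 0.19 0.75]
```

Contact at about 2 N, and the arm has turned from 182° to about 194°. I continue along the arc.

Call:
{"method": "arm_command", "body": {"translation": [[-0.05,0.18,0],[-0.1,0.37,0],[-0.15,0.56,0],[-0.19,0.74,0],[-0.22,0.93,0]], "turn": [-0.026,-0.052,-0.079,-0.105,-0.131], "hand": [1,1,1,1,1]}}

```text
clock: 7.03
eef_pos: [0.4126, -0.0477, 0.0627]
tool_rot: [0.983, 0.181, -0.0, -0.0]
ft_force: [1.5, 3.3, 0.3]
grip_width: 0.0001
```

Call:
{"method": "arm_command", "body": {"translation": [[-0.05,0.18,0],[-0.1,0.37,0],[-0.15,0.56,0],[-0.19,0.74,0],[-0.22,0.93,0]], "turn": [-0.026,-0.052,-0.079,-0.105,-0.131], "hand": [1,1,1,1,1]}}

```text
clock: 7.45
eef_pos: [0.4136, -0.0572, 0.0627]
tool_rot: [0.97, 0.245, -0.0, -0.0]
ft_force: [0.3, 2.6, 0.1]
grip_width: -0.0001
```

Call:
{"method": "arm_command", "body": {"translation": [[-0.05,0.18,0],[-0.1,0.37,0],[-0.15,0.56,0],[-0.19,0.74,0],[-0.22,0.93,0]], "turn": [-0.026,-0.052,-0.079,-0.105,-0.131], "hand": [1,1,1,1,1]}}

```text
clock: 7.87
eef_pos: [0.4158, -0.0664, 0.0626]
tool_rot: [0.951, 0.308, -0.001, -0.0]
ft_force: [-0.2, 2.1, -0.4]
grip_width: -0.0
```

```bash
cat > st.py <<'E'
from meas import *
a,q=angle();o=get_obs();p=np.array(o["eef_pos"][:2]);t=np.radians(a);d=p-[.486,-.041]
R=o["tool_rot"]
print("arm",a,round(q,2),"finger in arm frame",np.round([d@[np.cos(t),np.sin(t)],d@[-np.sin(t),np.cos(t)]],4),"yaw",round(np.degrees(2*np.arctan2(R[1],R[0])),1),np.round(o["eef_pos"],4),o["clock"],np.round(o["ft_force"],1),np.round(o["joint_pos"],2))
E
python3 st.py
```

```text
arm 215.5 0.85 finger in arm frame [ 0.0721 -0.0195] yaw 35.9 [ 0.416  -0.067   0.0626] 7.9167 [-0.9  0.4 -0.1] [-0.16  0.22 -0.44  0.91 -0.    2.36]
```

Call:
{"method": "arm_command", "body": {"translation": [[-0.05,0.18,0],[-0.1,0.37,0],[-0.15,0.56,0],[-0.19,0.74,0],[-0.22,0.93,0]], "turn": [-0.026,-0.052,-0.079,-0.105,-0.131], "hand": [1,1,1,1,1]}}

```text
clock: 8.33
eef_pos: [0.4193, -0.0752, 0.0626]
tool_rot: [0.929, 0.369, -0.001, -0.0]
ft_force: [-1.0, 3.1, 0.5]
grip_width: 0.0002
```

Call:
{"method": "arm_command", "body": {"translation": [[-0.05,0.18,0],[-0.1,0.37,0],[-0.15,0.56,0],[-0.19,0.74,0],[-0.22,0.93,0]], "turn": [-0.026,-0.052,-0.079,-0.105,-0.131], "hand": [1,1,1,1,1]}}

```text
clock: 8.75
eef_pos: [0.4239, -0.0835, 0.0625]
tool_rot: [0.903, 0.429, -0.001, -0.001]
ft_force: [-1.4, 1.6, 2.3]
grip_width: -0.0002
```

Call:
{"method": "arm_command", "body": {"translation": [[-0.05,0.18,0],[-0.1,0.37,0],[-0.15,0.56,0],[-0.19,0.74,0],[-0.22,0.93,0]], "turn": [-0.026,-0.052,-0.079,-0.105,-0.131], "hand": [1,1,1,1,1]}}

```text
clock: 9.17
eef_pos: [0.4295, -0.0912, 0.0625]
tool_rot: [0.873, 0.487, -0.001, -0.001]
ft_force: [-1.1, 1.0, 1.9]
grip_width: -0.0002
```

Call:
{"method": "arm_command", "body": {"translation": [[-0.05,0.18,0],[-0.1,0.37,0],[-0.15,0.56,0],[-0.19,0.74,0],[-0.22,0.93,0]], "turn": [-0.026,-0.052,-0.079,-0.105,-0.131], "hand": [1,1,1,1,1]}}

```text
clock: 9.58
eef_pos: [0.436, -0.0981, 0.0624]
tool_rot: [0.839, 0.543, -0.001, -0.001]
ft_force: [-1.4, 0.9, 1.4]
grip_width: 0.0001
```

Call:
{"method": "arm_command", "body": {"translation": [[-0.05,0.18,0],[-0.1,0.37,0],[-0.15,0.56,0],[-0.19,0.74,0],[-0.22,0.93,0]], "turn": [-0.026,-0.052,-0.079,-0.105,-0.131], "hand": [1,1,1,1,1]}}

```text
clock: 10.0
eef_pos: [0.4435, -0.1042, 0.0624]
tool_rot: [0.802, 0.597, -0.002, -0.001]
ft_force: [-1.4, 0.3, 1.9]
grip_width: 0.0002
```

```bash
python3 st.py
python3 - <<'E'
from h import *
im,d=camera("wrist");cv2.imwrite("pics/w5.png",im[:,:,::-1])
E
```

```text
arm 249.75 0.83 finger in arm frame [ 0.074  -0.0173] yaw 73.4 [ 0.4441 -0.1044  0.0625] 10.05 [-0.3 -0.8 -0.6] [-0.23  0.28 -0.35  0.94 -0.    1.63]
```

View pics/w5.png

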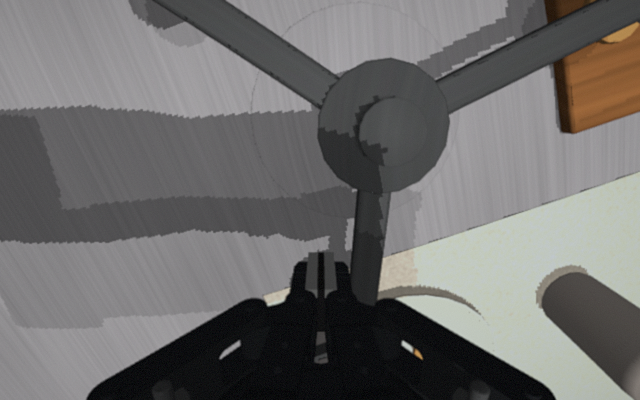

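The wrist view shows the finger flat against the bar's clockwise side, with the hub at (125,383) and nothing else nearby. I push about 11° more slowly, then back off and measure with a clear view.

Call:
{"method": "arm_command", "body": {"translation": [[-0.05,0.18,0],[-0.1,0.37,0],[-0.15,0.56,0],[-0.19,0.74,0],[-0.22,0.93,0]], "turn": [-0.026,-0.052,-0.079,-0.105,-0.131], "hand": [1,1,1,1,1]}}

```text
clock: 10.52
eef_pos: [0.4518, -0.1091, 0.0624]
tool_rot: [0.762, 0.648, -0.002, -0.0]
ft_force: [-3.3, -1.3, 0.3]
grip_width: 0.0001
```

Call:
{"method": "arm_command", "body": {"translation": [[-0.03,0.12,0],[-0.06,0.25,0],[-0.09,0.37,0],[-0.1,0.44,0],[-0.12,0.49,0]], "turn": [-0.017,-0.035,-0.052,-0.061,-0.07], "hand": [1,1,1,1,1]}}

```text
clock: 10.93
eef_pos: [0.4579, -0.1105, 0.0626]
tool_rot: [0.738, 0.675, -0.0, -0.0]
ft_force: [-2.1, 0.2, -0.4]
grip_width: 0.0004
```

```bash
python3 st.py
```

```text
arm 261.625 0.83 finger in arm frame [ 0.0728 -0.0174] yaw 84.9 [ 0.4581 -0.1105  0.0627] 10.9833 [-1.6 -0.7 -1.1] [-0.24  0.31 -0.32  0.95  0.    1.42]
```

Call:
{"method": "arm_command", "body": {"translation": [[0,-0.5,0],[0,-1.5,0],[0,-3,0],[0,-4.5,0],[0,-6,0]], "turn": [0,0,0,0,0], "hand": [1,1,1,1,1]}}

```text
clock: 11.4
eef_pos: [0.3974, -0.1047, 0.063]
tool_rot: [0.738, 0.675, 0.0, 0.0]
ft_force: [-0.5, -0.5, 0.2]
grip_width: -0.0003
```

```bash
python3 st.py
python3 - <<'E'
from h import *
im,d=camera("top");i=camera_info("top")
cv2.imwrite("pics/t6.png",cv2.resize(im[130:280,270:470,::-1],None,fx=4,fy=4,interpolation=cv2.INTER_CUBIC))
E
```

```text
arm 262.5 0.83 finger in arm frame [ 0.0746 -0.0835] yaw 84.8 [ 0.3934 -0.1041  0.0624] 11.45 [-4.   0.9 -0.7] [-0.26  0.2  -0.47  0.91  0.    1.4 ]
```

View pics/t6.png

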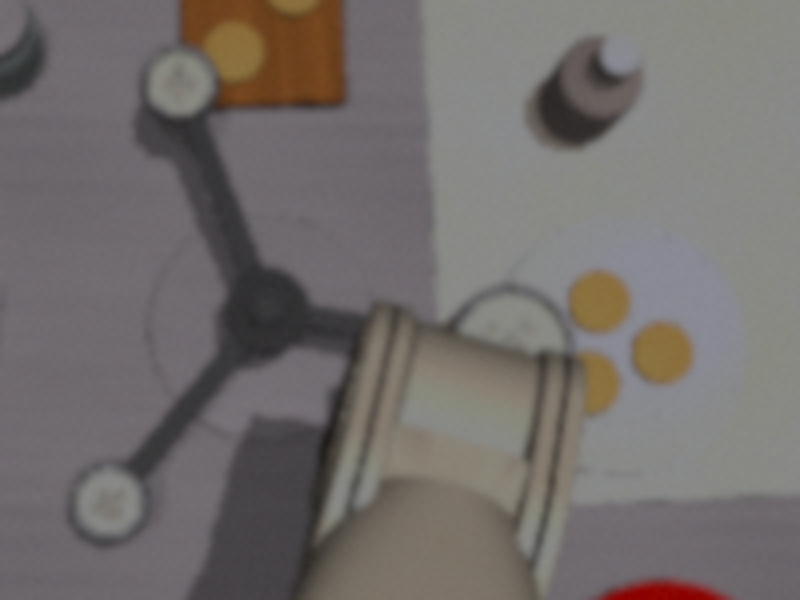

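The top view shows the small pots at crop (180,85) and (108,503). The big pot at (512,340) is partly hidden by the arm and is moving onto the plate. I take the angle from the small pots.

Run:
```python
from h import *
i=camera_info("top")
f=lambda x,y:at_z(i,(130+(y-1.5)/4,270+(x-1.5)/4),.112)[:2]
A=f(180,85);B=f(108,503);C=np.array([.4858,-.0419])
for p,k in((A,120),(B,240)):
  d=p-C;print(np.hypot(*d),(np.degrees(np.arctan2(d[1],d[0]))-k)%360)
# from the chord alone: small1->small2 direction is big+270
d=B-A;print("chord",np.hypot(*d),(np.degrees(np.arctan2(d[1],d[0]))-270)%360)
print("C from chord", (A+B)/2-0.075*np.array([-1,0]) if 0 else None)
p=lambda x,y:at_z(i,(130+(y-1.5)/4,270+(x-1.5)/4),.014)[:2]
```

```text
0.14861070695915615 262.4913230497316
0.14957068853461356 261.671465963391
chord 0.25715983769246875 261.97312893123313
C from chord None
```

The small pots give 262.0°. The target from the two plate and axis fits is about 267.5°, so I push 5.5° more, gently.

Call:
{"method": "arm_command", "body": {"translation": [[0,2,0],[0,3.5,0],[0,4.8,0],[0,5.4,0],[0,5.8,0]], "turn": [0,0,0,0,0], "hand": [1,1,1,1,1]}}

```text
clock: 11.92
eef_pos: [0.4573, -0.1103, 0.063]
tool_rot: [0.738, 0.675, 0.0, 0.001]
ft_force: [0.1, -0.5, 0.5]
grip_width: 0.0001
```

Call:
{"method": "arm_command", "body": {"translation": [[-0.02,0.2,0],[-0.05,0.35,0],[-0.09,0.53,0],[-0.13,0.7,0],[-0.15,0.8,0]], "turn": [0,-0.02,-0.05,-0.075,-0.09], "hand": [1,1,1,1,1]}}

```text
clock: 12.33
eef_pos: [0.4626, -0.1126, 0.0626]
tool_rot: [0.707, 0.708, -0.001, -0.001]
ft_force: [-1.4, -0.4, -0.3]
grip_width: -0.0
```

Call:
{"method": "arm_command", "body": {"translation": [[0,0.04,0],[0,0.06,0],[0,0.06,0],[0,0.06,0],[0,0.06,0]], "turn": [0,0,0,0,0], "hand": [1,1,1,1,1]}}

```text
clock: 12.75
eef_pos: [0.4642, -0.1125, 0.0627]
tool_rot: [0.707, 0.707, -0.0, -0.0]
ft_force: [-2.5, -0.7, -0.6]
grip_width: 0.0001
```

Call:
{"method": "arm_command", "body": {"translation": [[0,-0.5,0],[0,-1.5,0],[0,-3,0],[0,-4.5,0],[0,-5.5,0]], "turn": [0,0,0,0,0], "hand": [1,1,1,1,1]}}

```text
clock: 13.17
eef_pos: [0.4076, -0.1121, 0.0627]
tool_rot: [0.707, 0.707, -0.0, -0.0]
ft_force: [-0.1, 0.2, -1.2]
grip_width: 0.0001
```

Call:
{"method": "arm_command", "body": {"translation": [[0,-2,-2],[0,-4,-6],[0,-5,-10],[0,-5,-14],[0,-5,-14]], "turn": [0,0,0,0,0], "hand": [1,1,1,1,1]}}

```text
clock: 13.58
eef_pos: [0.363, -0.1137, 0.2105]
tool_rot: [0.707, 0.707, 0.004, 0.006]
ft_force: [1.9, -0.3, 0.3]
grip_width: 0.0002
```

```bash
python3 st.py
python3 - <<'E'
from h import *
im,d=camera("wrist");cv2.imwrite("pics/w7.png",im[:,:,::-1])
t,d=camera("top");cv2.imwrite("pics/t7.png",cv2.resize(t[130:280,270:470,::-1],None,fx=4,fy=4,interpolation=cv2.INTER_CUBIC))
a=cv2.resize(im[:,:,::-1],(640,400));b=cv2.resize(cv2.imread("pics/t7.png"),(800,600))
cv2.imwrite("pics/both7.png",np.vstack([cv2.resize(b[:480],(512,307)),cv2.resize(a,(512,290))]))
E
```

```text
arm 267.0 0.87 finger in arm frame [ 0.0788 -0.1197] yaw 90.0 [ 0.3623 -0.1134  0.2075] 13.6333 [0.3 0.8 0. ] [-0.3  -0.01 -0.29  1.28  0.    1.27]
```

View pics/both7.png

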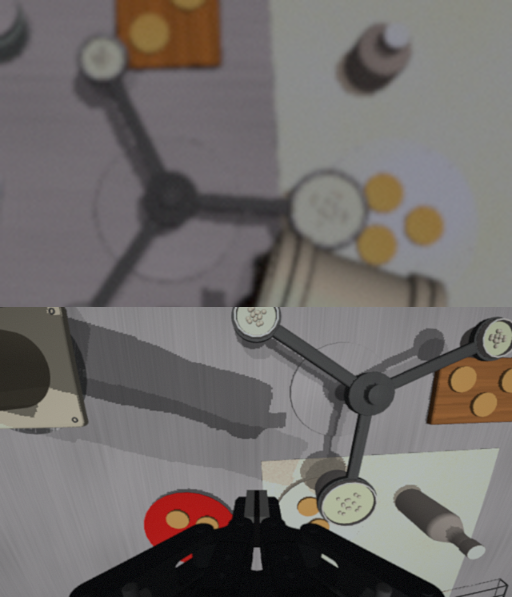

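The big pot now reaches over the plate's inner edge, with the estimate at 267°. I swing the arm clear for an unobstructed check.

Call:
{"method": "arm_command", "body": {"translation": [[3,0,0],[7,0,0],[11,0,0],[15,0,0],[19,0,0]], "turn": [0,0,0,0,0], "hand": [1,1,1,1,1]}}

```text
clock: 14.15
eef_pos: [0.3577, 0.0789, 0.2009]
tool_rot: [0.707, 0.707, -0.001, -0.001]
ft_force: [1.2, 0.1, 0.4]
grip_width: -0.0001
```

Call:
{"method": "arm_command", "body": {"translation": [[4,0,0],[8,0,0],[12,0,0],[15,0,0],[15,0,0]], "turn": [0,0,0,0,0], "hand": [1,1,1,1,1]}}

```text
clock: 14.57
eef_pos: [0.3584, 0.2319, 0.2005]
tool_rot: [0.705, 0.71, -0.001, -0.001]
ft_force: [0.7, -0.5, 0.6]
grip_width: 0.0001
```

```bash
python3 st.py
python3 - <<'E'
from h import *
t,d=camera("top");cv2.imwrite("pics/top8.png",t[:,:,::-1])
c=cv2.convertScaleAbs(t[140:280,270:470,::-1],alpha=1.5);cv2.imwrite("pics/t8.png",cv2.resize(c,None,fx=4,fy=4,interpolation=cv2.INTER_CUBIC))
E
```

```text
arm 266.87499999999994 0.86 finger in arm frame [-0.2629 -0.1425] yaw 90.3 [0.358  0.2293 0.2004] 14.6167 [-0.4 -0.7  0.3] [ 0.57  0.1  -0.19  1.28  0.    2.13]
```

View pics/t8.png

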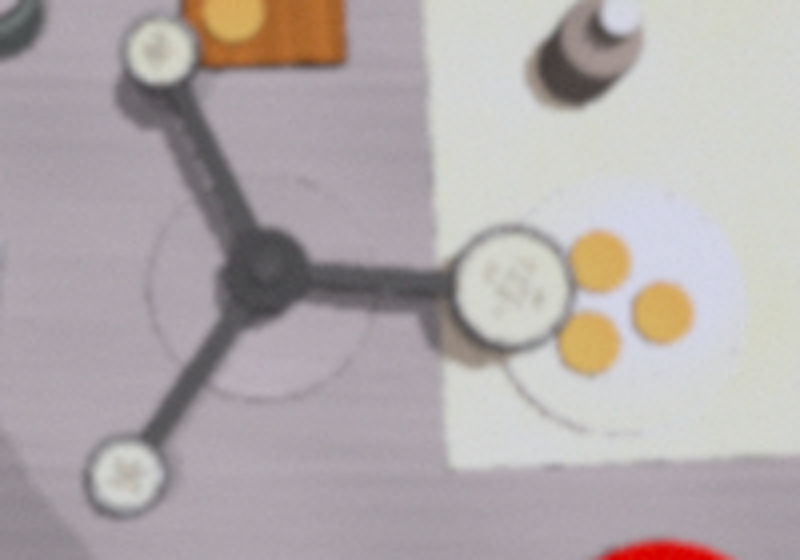

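Run:
```python
from h import *
i=camera_info("top")
f=lambda x,y,z:at_z(i,(140+(y-1.5)/4,270+(x-1.5)/4),z)[:2]
P=[f(512,288,.112),f(160,52,.112),f(126,476,.112)];C=np.mean(P,0);print("axis",C)
for k,p in enumerate(P):
  d=p-C;print(np.round(np.hypot(*d),4),round((np.degrees(np.arctan2(d[1],d[0]))-120*k)%360,2))
for n,(x,y,z) in dict(rim=(617,306,.014),cook=(617,306,.02)).items():
  for Cc in(C,np.array([.486,-.041])):
    d=f(x,y,z)-Cc;print(n,f(x,y,z),np.hypot(*d),np.degrees(np.arctan2(d[1],d[0]))%360)
```

```text
axis [ 0.48609317 -0.04063349]
0.1484 267.18
0.1486 267.09
0.1487 267.2
rim [ 0.47882394 -0.27323502] 0.23271508896503415 268.2099844245714
rim [ 0.47882394 -0.27323502] 0.232345862157709 268.23012503856745
cook [ 0.47824219 -0.27198191] 0.23148159168589152 268.056371897073
cook [ 0.47824219 -0.27198191] 0.23111214696246854 268.076374530266
```

The arm measures 267.2°, and the direction to the plate is 267.2–268.2° depending on the view. They agree within 1°, which is the measuring noise, so I hand in.

```bash
python3 -c "
from workcell import *
print(job_done(), get_obs()['clock'])"
```

```text
the job is handed in; nothing more can be done
the job is handed in; nothing more can be done
```

I turned the carousel about 85° counter-clockwise, from 182° to 267°, so the arm with the biggest pot points at the middle of the white plate. I pushed steadily with the shut fingertips (about 2–3 N) against the side of the big-pot arm. Then I backed off, raised the gripper and swung it clear before handing in, with the clock at about 15 s of the 51 s.

**Final check:** In the last clear top view all three pots agree on 267.1–267.2°. The direction to the plate's centre came out at 268.1–268.2° in that view and about 267.2° in the earlier wrist view. The remaining error is about 1° or less, roughly 4 mm at the plate.

**Jar, bottle and red plate:** The arm did not go near any of them. The bottle stood in its place in the last picture; the jar was only at the edge of that crop, and I did not measure either again.

**What disagreed:**
- **Finger height:** Both cameras showed the shut fingertips about 37 mm higher than `tip_reach` implied. The first push therefore passed over the bar at zero force and moved nothing, and I redid it 4 cm lower.
- **Angle fit:** While the gripper hid part of the carousel, my depth-based angle fit differed by up to about 4° from what the finger's position implied. I relied on the pot positions for the final setting.

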